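Collapse the telescopic air-velocity probe and put it in its case

ROBOT

A 6-joint arm with a two-finger parallel gripper is mounted at the origin on a cart in front of the work surface, level with it; the furniture and walls round the work are solid. World frame = base frame: x ahead of the robot, y to its left, z up, the work surface at z = 0. Lengths are in m, angles in rad, forces in N, time in s.
With the tool pointing down it reaches from about 0.35 to 0.875 m from the base axis. Payload 4.2 kg.
Tool frame: the origin (TCP) lies on the centre line of the jaws, within the pads' length; the fingertips stand 14 mm ahead of it and the grasp point (between the pads) lies 5 mm behind it; z points along the fingers, y is the direction in which the jaws open and shut (so a half turn about z gives the same grasp; the last joint's range is limited). The gripper opens to 87 mm and grips with 3 to 60 N. Pads are 19 mm wide; open, the fingers measure 117 mm over their backs; the gripper's body (75 mm by 190 mm) begins 51 mm behind the grasp point.
Start: joints at [-1.038, 0.385, 0.008, 0, -1.194, -0.259], TCP at [0.169, -0.602, 0.216] pointing down, gripper open.
Joint ranges: [-3.14, 3.14], [-1.21, 2.06], [-1.07, 1.41], [-3.16, 2.05], [-2.99, -0.16], [-3.1, 3.1]. Speed limits (rad/s): [2.79, 2.79, 3.14, 3.14, 3.14, 3.14].

INTERFACE

Orientations are given as a unit quaternion [w, x, y, z].
In Python, from cell import env gives the robot as it stands.
- The arm moves only by the shell command python3 -m handwheel 'ROWS'. ROWS is JSON, a list of rows, each a list of 3 entries, a list of its own where there are three numbers: the turn, a rotation vector about the tool's x, y, z in units of 6 degrees (1.0 is 6 degrees), then the shift along the tool's x, y, z in units of 30 mm (1.0 is 30 mm), then the opening, from 0 (shut) to 1 (fully open). In form: [[[rx, ry, rz], [x, y, z], fingers], ...]. A call has 1 to 20 rows; each row shifts and turns the commanded pose from where the row before left it, along the tool's axes as they then stand; what a row does not reach is not made up. A row lasts 1/12 s, in which the tool goes at most 41.7 mm and 7.16 degrees, less where a joint would pass 70% of its speed; a pose out of reach is approached as far as the arm can. A call is refused whole if a number of a shift passes 1 or a number of a turn 1, either way. A call with a gripper value outside its range is refused whole. The fingers move at their own pace and stop on an object; the grip force is fixed at half the most. Time passes only in rows, so rows that do not move let the fingers close. It gives the time, the measured TCP pose, the force and the opening at its end, in the units of the state.
- env.state(): the state, without advancing time (a new reading comes with each control period).
- env.grab_frame(name): name is "side" or "top"; returns the picture (384x512x3 uint8, red, green, blue); there is no depth.
- env.camera_params(name): a dict with "vfov" (degrees; the focal length in pixels is half the picture's height over the tangent of half this angle, whatever the lens; pixels are square), "cx", "cy" (the principal point, pixels), "T" (4x4, takes a point from camera to world coordinates). Camera axes: x right, y down, z forward; pixel columns grow to the right and rows downward; lengths in m; the calibration is good to about 2 mm. A picture is of the moment at which its call begins. camera_params takes no time and is no camera call.
- env.finish_job(): hands the job in, once; it reports no verdict.
Trained networks look in the newest picture that a camera, given by its name, has taken for a name from the list of things; names that differ only in an ending like _2 or _b are one class to them, and where a whole thing is asked for, a point or a joint stands for the part that bears it (a point fixed in the world has none). Each returns a list of dicts, best first, with "score" (0 to 1); they miss things now and then, are a little off and sometimes report something else, mostly with a low value. They report only what shows in the picture. A call takes as long as a camera call.
- env.search_frame(target, camera): "at" ([x, y, z] in m, in world coordinates, good to about 4 mm: the middle of the surface that is visible of it).
- env.trace(target, camera): "region" (384x512 bool, what is visible of it).
The state is a dict: "t": time; "joints": joint angles; "joint_velocities": joint speeds; "joint_efforts": joint torques, N m; "ee_pos": TCP position; "tool_rot": TCP orientation; "contact_force": force on the tool from outside, world axes, zero at the start; "moment": the same for the moment, N m; "width": finger opening in m.
Only numpy, scipy, OpenCV 4.12 (cv2) and the standard library are available. Lean on these libraries where they do the work, as an engineer would, in place of code of your own. Each camera call takes 0.05 s, during which the arm holds its last target.

TASK

The air-velocity probe lies in its charging dock with its telescopic shaft still drawn out. Push the shaft fully home, the thin end section first and the thicker middle section after it, then lay the collapsed probe down in its moulded bed in the open case, right side up and with the sensor in the narrow end. Do not press on or knock the delicate sensor cage at the very tip of the shaft.

Things in the scene. Friction and masses are not known exactly. Their poses are not given: they have to be found in the camera images.
- handle_centre (a point): centre of the probe's handle. The probe (loose, 0.26 kg) has a grey rounded-box handle 30 wide, 26 high, 120 mm long. Axes: z up, y along the probe from the butt of the handle (y = -60 mm) to the sensor; the shaft leaves the front (y = +60 mm) along this same centre line. In the dock this point is 39 mm above the worktop
- middle_collar (a point): centre of the ridged aluminium collar, 20 mm diameter and 26 mm long, on the sensor-side end of the middle tube (steel, 13 mm diameter). The collar cannot enter the handle: fully home its rear face meets the handle's front, and this centre is then 73 mm ahead of handle_centre. Axes as handle_centre
- tip_collar (a point): centre of the ridged collar, 18 mm diameter, 26 mm long, on the end of the thin inner tube (8 mm). It cannot enter the middle tube: fully home its rear meets the middle collar's front and this centre is 26 mm ahead of middle_collar. Pushed on towards the handle, it then takes the middle section with it. Axes as handle_centre
- sensor_end (a point): centre of the outer end of the sensor cage, the outermost point of the probe, 41 mm ahead of tip_collar. The cage is 12 mm in diameter and 28 mm long and follows directly on the tip collar
- probe_sensor: the delicate sensor cage at the tip, 12 mm diameter, 28 mm long; black rings and thin steel bars, fixed to the tip collar. The body's origin is not on the cage: it lies 140 mm behind sensor_end and 13 mm below the shaft's centre line
- probe_inner (a joint): how far the thin inner section stands out of the middle section, m: 0 fully home, 0.085 fully out. Slides with about 2 N of drag and stays where it is left
- probe_mid (a joint): how far the middle section stands out of the handle, m: 0 fully home, 0.085 fully out. Slides with about 5 N of drag, so it stays put while the inner one is slid, and stays where it is left
- dock: white charging dock, 74 x 126 x 55 mm, fixed; origin on the worktop under the seated handle's centre, y towards the sensor, z up. A stop wall behind the handle's butt (1.5 mm gap) takes the push; cheeks up to 45 mm above the worktop flank the handle's ends (2 mm play). Between them, y = -36 to 30 mm, the foot is only 26 mm wide: fingers pass beside the handle, which lifts straight up
- case: aluminium case opened flat, fixed to the worktop; origin on the worktop under the centre of the bottom half (140 mm in x, 250 mm in y, rim 36 mm high), z up. The lid half, 22 mm high, lies open beyond it at x = 76 to 216 mm. The bottom half holds the grey moulded bed
- bed_centre (a point): where the handle's centre lies in the bed, 29 mm above the worktop, the bed's floor 13 mm below it; y towards the narrow sensor end. Handle bay 42 x 132 mm, shaft bay 32 x 82 mm, their top 34 mm above the worktop: only the collapsed probe (200 mm) fits. At y = -32 to 32 mm finger wells reach 67 mm to either side in x, floor 4 mm above the worktop
- bed_sensor_end (a point): where sensor_end lies when the probe is in its bed: 140 mm ahead of bed_centre; 8 mm of room remain to the end of the bay

How it is judged:
On the way, in this order (a step that is already met when the one before it is completed fails the run):
1. the thin inner section is fully home while the middle section still stands out (value of joint probe_inner below 0.004 m and value of joint probe_mid above 0.02 m), for 0.1 s.
2. both sections are fully home (value of joint each of probe_inner, probe_mid below 0.004 m), for 0.2 s.
At the end, for the whole second after the job is handed in: Both shaft sections are home (within 4 mm), and the probe lies released and at rest in its bed, right side up (within 0.12 rad): handle centre within 14 mm and sensor end within 16 mm of their places in the bed (all of step 2 and distance between handle_centre and bed_centre below 0.014 m and distance between sensor_end and bed_sensor_end below 0.016 m and angle between handle_centre's own z axis and vertical below 0.12 rad and linear speed of probe_sensor below 0.02 m/s); the robot touches nothing.
It fails at once if the sensor cage is pressed or knocked with more than 6 N (contact force between probe_sensor and anything else above 6 N).
It also fails if it takes over 58 s, if anything falls off the work surface, if the arm or the gripper's body presses on something with over 40 N, if the wrist force passes 120 N, or if a joint passes its speed limit or range.

## Working session

There is one attempt and no reset: what is moved stays moved. The work goes in short steps, Python scripts to look and compute and a shell command to move; the robot and the scene stay as the last step left them, time stands still between calls to the robot, and variables do not carry over. Pictures are saved under pics/ and viewed, and the job is handed in when it is done.

```bash
mkdir -p pics; ls; python3 - <<'E'
from cell import env
import cv2,numpy as np
s=env.state()
print({k:np.round(v,3).tolist() for k,v in s.items()})
for c in("side","top"):
    im=env.grab_frame(c); cv2.imwrite(f"pics/{c}0.png",im[:,:,::-1])
    p=env.camera_params(c); print(c,p['vfov'],p['cx'],p['cy'],np.round(p['T'],3).tolist())
    for n in("handle_centre","middle_collar","tip_collar","probe_sensor","dock","case"):
        print(n,[(round(d['score'],2),np.round(d['at'],3).tolist()) for d in env.search_frame(n,c)[:2]])
E
```

```text
pics
{'t': 0.0, 'joints': [-1.038, 0.386, 0.007, -0.001, -1.194, -0.259], 'joint_velocities': [0.001, -0.001, 0.0, 0.0, 0.0, 0.001], 'joint_efforts': [0.002, -39.067, 18.741, 4.22, 0.011, -0.0], 'ee_pos': [0.169, -0.601, 0.215], 'tool_rot': [-0.0, -0.136, 0.991, 0.001], 'contact_force': [0.273, 0.766, 0.298], 'moment': [0.021, -0.001, -0.027], 'width': 0.087}
side 47.83593005771964 252.99584771477265 194.53269676526784 [[-0.998, -0.036, 0.045, 0.438], [-0.057, 0.575, -0.816, 0.738], [0.004, -0.817, -0.576, 0.639], [0.0, 0.0, 0.0, 1.0]]
handle_centre [(0.93, [0.554, 0.078, 0.042])]
middle_collar [(0.75, [0.581, 0.173, 0.048])]
tip_collar [(0.59, [0.594, 0.231, 0.044]), (0.25, [0.55, -0.259, 0.014])]
probe_sensor [(0.6, [0.548, -0.255, 0.012]), (0.57, [0.608, 0.254, 0.047])]
dock [(0.96, [0.521, 0.014, 0.023])]
case [(0.92, [0.545, -0.257, 0.014])]
top 49.35789771847771 249.9129742550416 193.09385931194998 [[0.025, -0.992, 0.128, 0.341], [-0.999, -0.027, -0.019, -0.066], [0.023, -0.127, -0.992, 1.094], [0.0, 0.0, 0.0, 1.0]]
handle_centre []
middle_collar [(0.95, [0.574, 0.16, 0.043]), (0.6, [0.548, -0.285, 0.007])]
tip_collar [(0.61, [0.588, 0.222, 0.045])]
probe_sensor [(0.48, [0.547, -0.286, 0.01])]
dock [(0.62, [0.514, -0.019, 0.027])]
case [(0.64, [0.548, -0.283, 0.008]), (0.34, [0.545, 0.06, 0.048])]
```

View pics/side0.png

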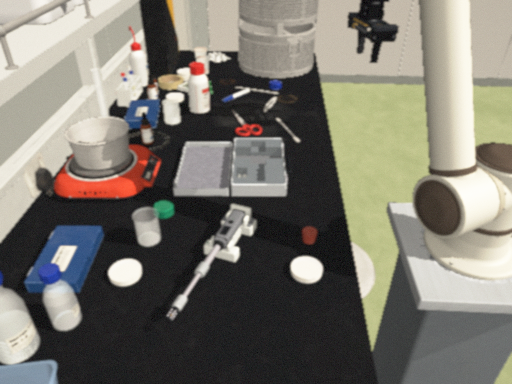

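View pics/top0.png

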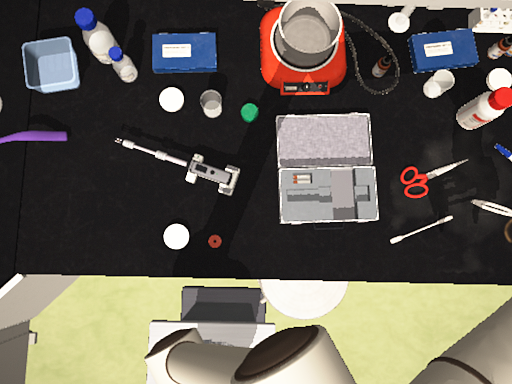

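```bash
python3 - <<'E'
import cv2
a=cv2.imread('pics/top0.png');b=cv2.imread('pics/side0.png')
cv2.imwrite('pics/c1.png',cv2.resize(a[120:230,100:250],(780,572),interpolation=cv2.INTER_CUBIC))
cv2.imwrite('pics/c2.png',cv2.resize(a[105:235,265:390],(577,600),interpolation=cv2.INTER_CUBIC))
cv2.imwrite('pics/c3.png',cv2.resize(b[195:325,160:265],(484,600),interpolation=cv2.INTER_CUBIC))
cv2.imwrite('pics/c4.png',cv2.resize(b[130:205,165:295],(780,450),interpolation=cv2.INTER_CUBIC))
E
```

```text
(no output)
```

View pics/c1.png

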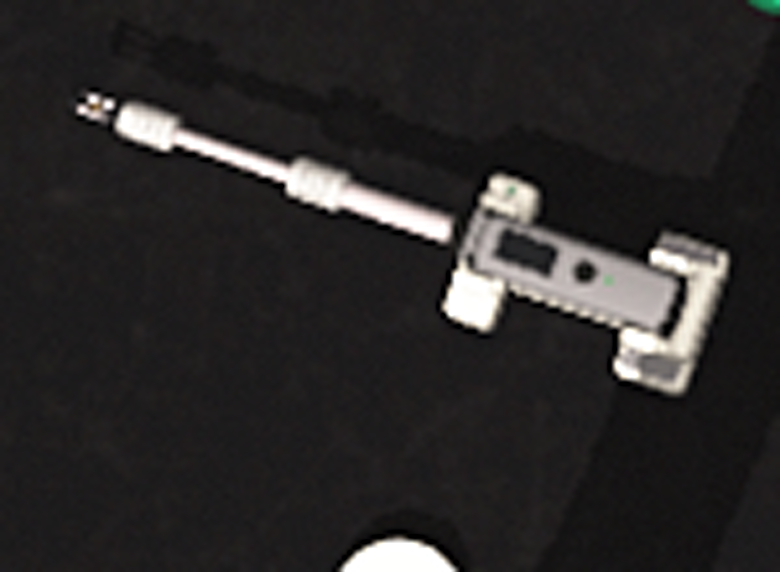

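View pics/c2.png

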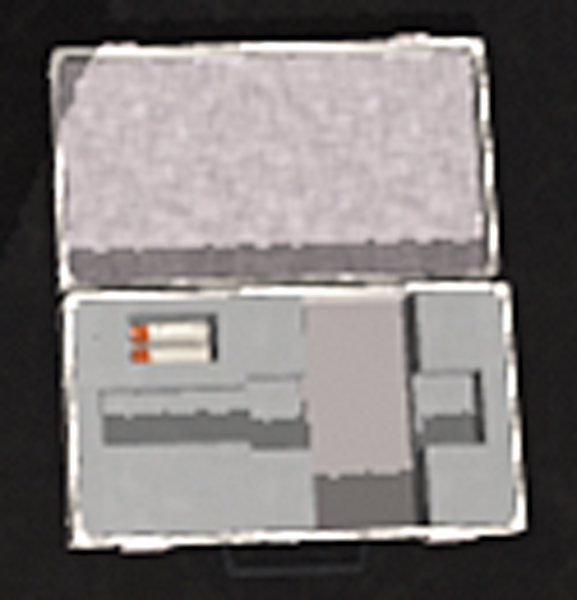

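View pics/c3.png

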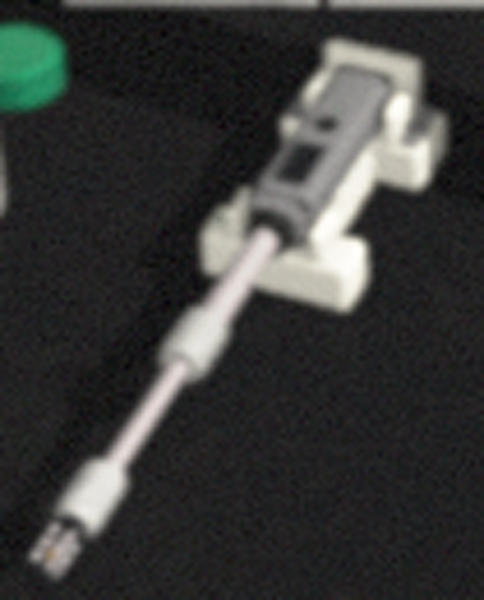

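View pics/c4.png

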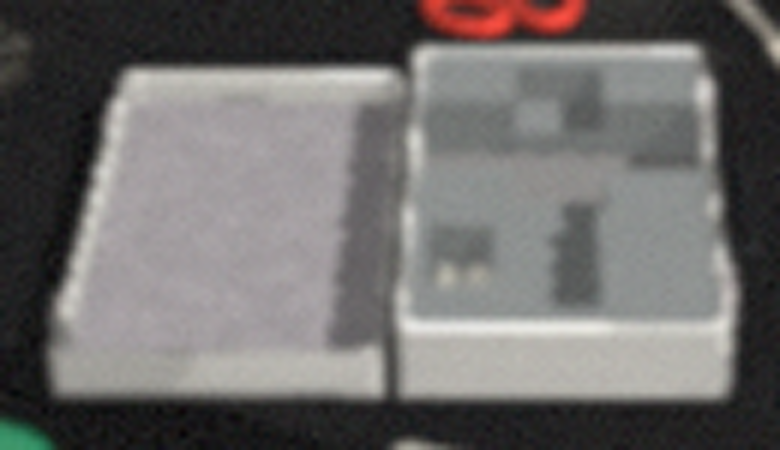

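```bash
cat > h.py <<'E'
from cell import env
import numpy as np,cv2
def ray(c,u,v,z):
    p=env.camera_params(c);f=192/np.tan(np.radians(p['vfov']/2));T=np.array(p['T'])
    d=T[:3,:3]@[(u-p['cx'])/f,(v-p['cy'])/f,1];o=T[:3,3]
    return o+d*(z-o[2])/d[2]
def proj(c,P):
    p=env.camera_params(c);f=192/np.tan(np.radians(p['vfov']/2));T=np.array(p['T'])
    q=T[:3,:3].T@(np.array(P)-T[:3,3]);return np.array([p['cx']+f*q[0]/q[2],p['cy']+f*q[1]/q[2]])
def crop(c,u0,v0,u1,v1,s,name):
    im=env.grab_frame(c)[:,:,::-1][v0:v1,u0:u1]
    cv2.imwrite('pics/'+name,cv2.resize(im,None,fx=s,fy=s,interpolation=cv2.INTER_CUBIC))
E
python3 - <<'E'
from h import *
def show(n,c,l,s,o,z):
    print(n,[np.round(ray(c,a/s+o[0],b/s+o[1],z)[:2],4).tolist() for a,b in l])
show('probe tip,tipcol,midcol','top',[(80,104),(147,126),(317,185)],5.2,(100,120),.039)
show('handle top fl,fr,rl,rr','top',[(482,208),(466,270),(688,277),(670,335)],5.2,(100,120),.052)
show('bay end right top/bot, left','top',[(487,370),(487,443),(100,390),(103,445)],4.616,(265,105),.034)
show('rim','top',[(62,285),(516,283),(526,537),(70,547)],4.616,(265,105),.036)
s=484/105
show('S probe tip,tipcol,midcol','side',[(50,562),(95,497),(196,343)],s,(160,195),.039)
show('S rim','side',[(415,48),(703,50),(732,320),(400,325)],6,(165,130),.036)
E
```

```text
probe tip,tipcol,midcol [[0.6052, 0.2622], [0.5951, 0.2286], [0.5679, 0.1435]]
handle top fl,fr,rl,rr [[0.5561, 0.0604], [0.5252, 0.0668], [0.5249, -0.0409], [0.4961, -0.033]]
bay end right top/bot, left [[0.5071, -0.3977], [0.466, -0.3972], [0.4898, -0.181], [0.4591, -0.1831]]
rim [[0.5482, -0.1588], [0.5567, -0.4141], [0.4141, -0.4177], [0.4021, -0.1655]]
S probe tip,tipcol,midcol [[0.6043, 0.2603], [0.5936, 0.2286], [0.5674, 0.1442]]
S rim [[0.5573, -0.4037], [0.4151, -0.4108], [0.4023, -0.1707], [0.5406, -0.1582]]
```

```bash
cat >> h.py <<'E'
def go(P,yaw_y=None):
    from scipy.spatial.transform import Rotation as R
    s=env.state();q=s['tool_rot'];r=R.from_quat([q[1],q[2],q[3],q[0]])
    M=r.as_matrix()
    d=M.T@(np.array(P)-s['ee_pos'])
    print('t',round(s['t'],2),'pos',np.round(s['ee_pos'],4),'w',round(s['width'],4),'F',np.round(s['contact_force'],1),'yaw_y',round(np.degrees(np.arctan2(M[1,1],M[0,1])),2),'zaxis',np.round(M[:,2],3))
    print('shift units',np.round(d/.03,3), 'mm',np.round(d*1000,1))
    if yaw_y is not None:
        a=np.radians(yaw_y);y=np.array([np.cos(a),np.sin(a),0]);z=np.array([0,0,-1.]);x=np.cross(y,z)
        print('turn units',np.round(np.degrees((r.inv()*R.from_matrix(np.c_[x,y,z])).as_rotvec())/6,3))
E
python3 - <<'E'
from h import *
u=np.array([.3024,.9532,0]);hc=np.array([.5255,.0133,.039])
ub=np.array([-.0523,.9986,0]);bc=np.array([.4827,-.3307,.034])
def box(im,c,o,u,w,y0,y1,z,s,org,col):
    n=np.array([u[1],-u[0],0]);pts=[]
    for a,b in((-w/2,y0),(w/2,y0),(w/2,y1),(-w/2,y1)):
        P=o+n*a+u*b;P[2]=z;pts.append((proj(c,P)-org+.5)*s)
    cv2.polylines(im,[np.int32(pts)],True,col,1)
for c,org,s,k in(('top',(100,120),5,(150,110)),('side',(160,195),5,(105,125))):
    im=env.grab_frame(c)[:,:,::-1][org[1]:org[1]+k[1],org[0]:org[0]+k[0]].copy()
    im=cv2.resize(im,None,fx=s,fy=s,interpolation=cv2.INTER_CUBIC)
    box(im,c,hc,u,.03,-.06,.06,.052,s,org,(0,255,0))
    box(im,c,hc,u,.02,.124,.150,.039,s,org,(0,255,255))
    box(im,c,hc,u,.018,.213,.239,.039,s,org,(0,0,255)); box(im,c,hc,u,.012,.239,.267,.039,s,org,(255,0,0))
    cv2.imwrite(f'pics/o_{c}.png',im)
for c,org,s,k in(('top',(265,105),4.5,(125,130)),('side',(165,130),6,(130,75))):
    im=env.grab_frame(c)[:,:,::-1][org[1]:org[1]+k[1],org[0]:org[0]+k[0]].copy()
    im=cv2.resize(im,None,fx=s,fy=s,interpolation=cv2.INTER_CUBIC)
    box(im,c,bc,ub,.042,-.066,.066,.034,s,org,(0,255,0))
    box(im,c,bc,ub,.032,.066,.148,.034,s,org,(0,0,255))
    box(im,c,bc,ub,.134,-.032,.032,.034,s,org,(255,0,0))
    cv2.imwrite(f'pics/b_{c}.png',im)
go([.5945,.2286,.034],162.4)
E
```

```text
t 0.9 pos [ 0.169  -0.6017  0.2164] w 0.0869 F [0.4 0.7 0.8] yaw_y 105.69 zaxis [ 0. -0. -1.]
shift units [-21.138  22.811   6.079] mm [-634.1  684.3  182.4]
turn units [-0.     0.    -9.452]
```

View pics/o_top.png

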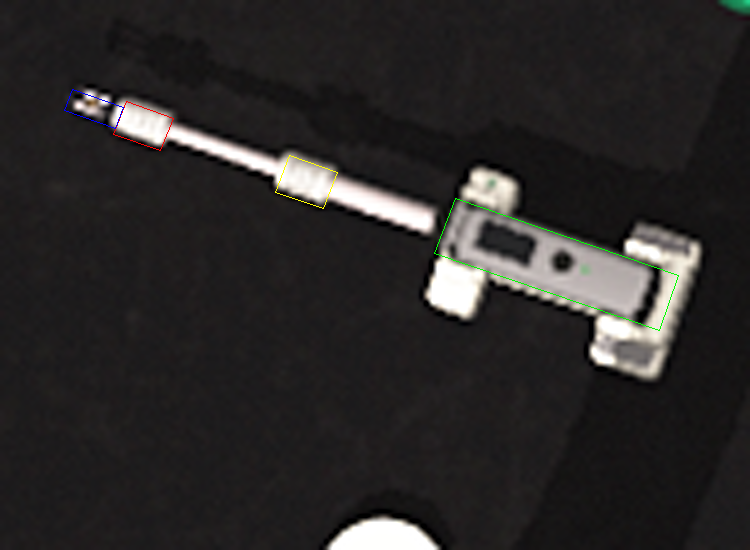

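View pics/o_side.png

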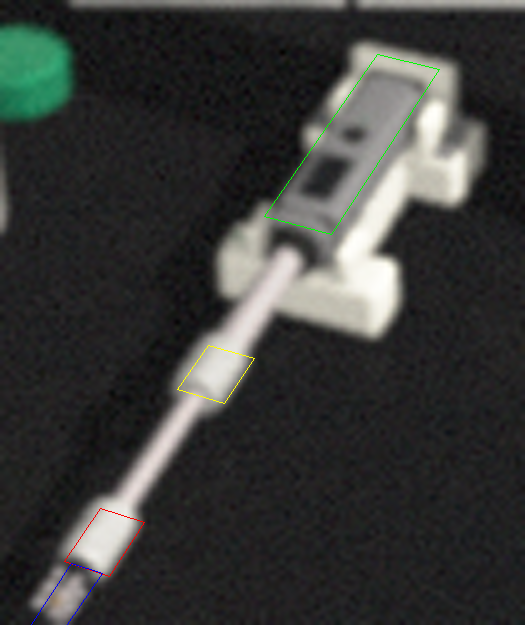

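View pics/b_top.png

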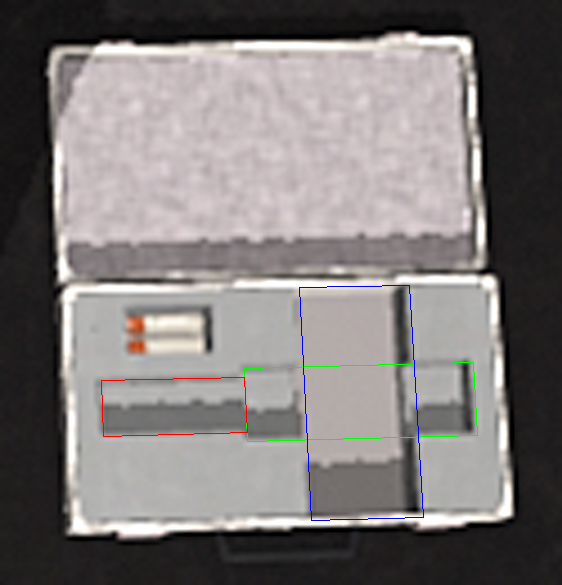

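View pics/b_side.png

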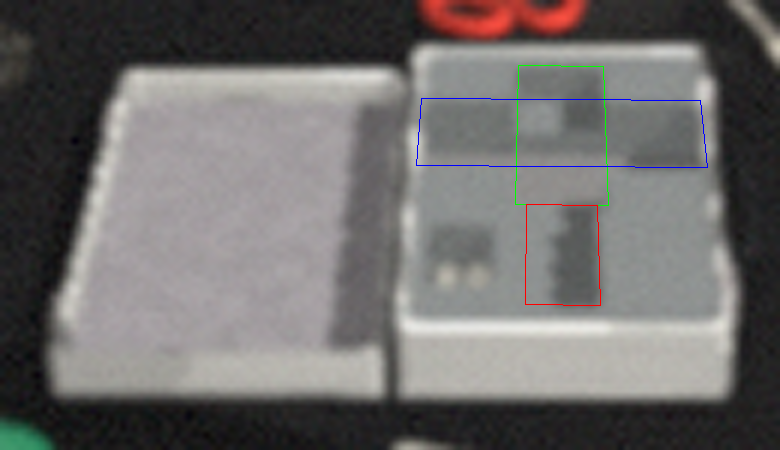

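```bash
python3 -m handwheel '[[[0,0,-1],[0,0,0],1],[[0,0,-1],[0,0,0],1],[[0,0,-1],[0,0,0],1],[[0,0,-1],[0,0,0],1],[[0,0,-1],[0,0,0],1],[[0,0,-1],[0,0,0],1],[[0,0,-1],[0,0,0],1],[[0,0,-1],[0,0,0],1],[[0,0,-1],[0,0,0],1],[[0,0,-0.45],[0,0,0],1],[[0,0,0],[0,0,0],1]]'; python3 - <<'E'
from h import *
go([.5945,.2286,.034],162.4)
E
```

```text
t: 1.82
ee_pos: [0.169, -0.6017, 0.2164]
tool_rot: [-0.0, -0.591, 0.807, -0.0]
contact_force: [0.5, -0.8, -0.3]
width: 0.0869
t 1.82 pos [ 0.169  -0.6017  0.2164] w 0.0869 F [ 0.5 -0.8 -0.3] yaw_y 162.43 zaxis [-0. -0. -1.]
shift units [-30.667  -5.166   6.078] mm [-920.  -155.   182.3]
turn units [-0.    -0.     0.005]
```

```bash
python3 -m handwheel '[[[0,0,0],[-1,-0.17,0],1],[[0,0,0],[-1,-0.17,0],1],[[0,0,0],[-1,-0.17,0],1],[[0,0,0],[-1,-0.17,0],1],[[0,0,0],[-1,-0.17,0],1],[[0,0,0],[-1,-0.17,0],1],[[0,0,0],[-1,-0.17,0],1],[[0,0,0],[-1,-0.17,0],1],[[0,0,0],[-1,-0.17,0],1],[[0,0,0],[-1,-0.17,0],1],[[0,0,0],[-1,-0.17,0],1],[[0,0,0],[-1,-0.17,0],1],[[0,0,0],[-1,-0.17,0],1],[[0,0,0],[-1,-0.17,0],1],[[0,0,0],[-1,-0.17,0],1],[[0,0,0],[-1,-0.17,0],1]]';python3 -m handwheel '[[[0,0,0],[-1,-0.17,0],1],[[0,0,0],[-1,-0.17,0],1],[[0,0,0],[-1,-0.17,0],1],[[0,0,0],[-1,-0.17,0],1],[[0,0,0],[-1,-0.17,0],1],[[0,0,0],[-1,-0.17,0],1],[[0,0,0],[-1,-0.17,0],1],[[0,0,0],[-1,-0.17,0],1],[[0,0,0],[-1,-0.17,0],1],[[0,0,0],[-1,-0.17,0],1],[[0,0,0],[-1,-0.17,0],1],[[0,0,0],[-1,-0.17,0],1],[[0,0,0],[-1,-0.17,0],1],[[0,0,0],[-0.67,0,0],1],[[0,0,0],[0,0,0],1],[[0,0,0],[0,0,0],1],[[0,0,0],[0,0,0],1]]'; python3 - <<'E'
from h import *
go([.5945,.2286,.034],162.4)
E
```

```text
t: 3.15
ee_pos: [0.3925, -0.1675, 0.2168]
tool_rot: [0.0, -0.59, 0.807, -0.0]
contact_force: [-0.0, -0.2, -0.6]
width: 0.0869
t: 4.57
ee_pos: [0.5789, 0.2015, 0.2161]
tool_rot: [-0.0, -0.59, 0.807, 0.0]
contact_force: [-0.1, -0.5, -0.1]
width: 0.0871
t 4.57 pos [0.5789 0.2015 0.2161] w 0.0871 F [-0.1 -0.5 -0.1] yaw_y 162.34 zaxis [-0.001 -0.    -1.   ]
shift units [-1.021 -0.225  6.07 ] mm [-30.6  -6.8 182.1]
turn units [ 0.006 -0.006 -0.009]
```

```bash
python3 -m handwheel '[[[0,0,0],[-0.5,-0.11,0],1],[[0,0,0],[-0.45,-0.11,0],1],[[0,0,0],[0,0,0],1],[[0,0,0],[0,0,0.8],1],[[0,0,0],[0,0,0.8],1],[[0,0,0],[0,0,0.8],1],[[0,0,0],[0,0,0.8],1],[[0,0,0],[0,0,0.8],1],[[0,0,0],[0,0,0.8],1],[[0,0,0],[0,0,0.7],1],[[0,0,0],[0,0,0.57],1],[[0,0,0],[0,0,0],1],[[0,0,0],[0,0,0],1],[[0,0,0],[0,0,0],1]]'; python3 - <<'E'
from h import *
go([.5945,.2286,.034],162.4)
crop('top',100,90,260,210,4.8,'d_top.png');crop('side',130,190,290,330,4.2,'d_side.png')
E
```

```text
t: 5.73
ee_pos: [0.595, 0.2269, 0.0359]
tool_rot: [0.001, -0.59, 0.807, -0.0]
contact_force: [0.4, -0.1, 0.3]
width: 0.0872
t 5.73 pos [0.595  0.2269 0.0359] w 0.0872 F [ 0.4 -0.1  0.3] yaw_y 162.37 zaxis [ 0.002  0.001 -1.   ]
shift units [-0.049  0.034  0.062] mm [-1.5  1.   1.9]
turn units [-0.017  0.014 -0.005]
```

View pics/d_top.png

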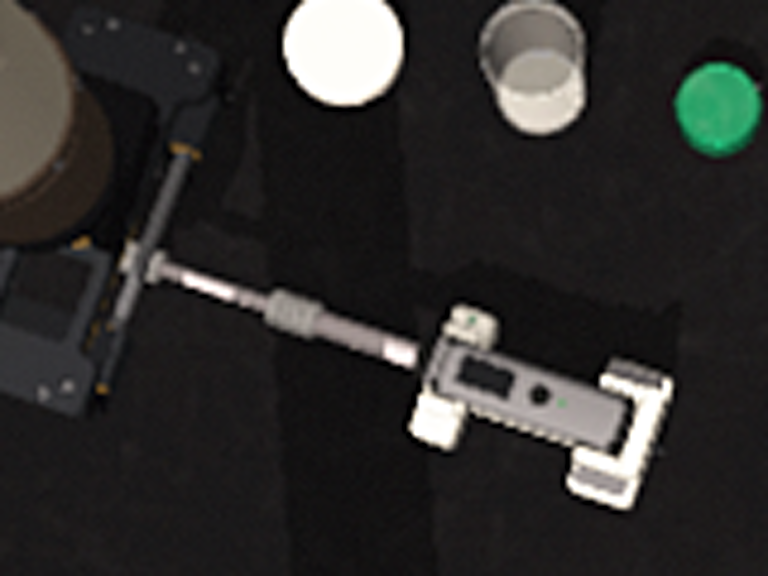

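View pics/d_side.png

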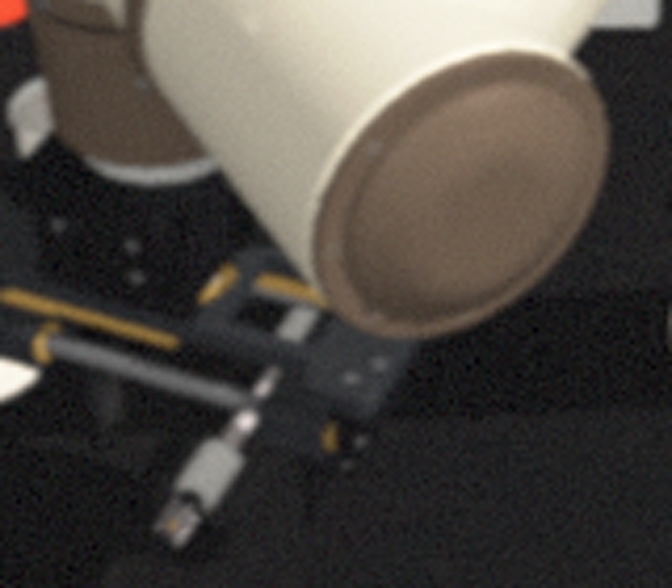

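```bash
python3 -m handwheel '[[[0,0,0],[0,0,0.05],0.4],[[0,0,0],[0,0,0],0.4],[[0,0,0],[0,0,0],0.4],[[0,0,0],[0,0,0],0.3],[[0,0,0],[0,0,0],0.3],[[0,0,0],[0,0,0],0.1],[[0,0,0],[0,0,0],0.1],[[0,0,0],[0,0,0],0.1],[[0,0,0],[0,0,0],0.1],[[0,0,0],[0,0,0],0.1]]'; python3 - <<'E'
from h import *
go([.5945,.2286,.034],162.4)
crop('top',100,90,260,210,4.8,'e_top.png');crop('side',130,190,290,330,4.2,'e_side.png')
E
```

```text
t: 6.67
ee_pos: [0.5942, 0.2271, 0.0327]
tool_rot: [-0.0, -0.591, 0.807, -0.0]
contact_force: [-0.7, -0.0, -1.2]
width: 0.0278
t 6.67 pos [0.5942 0.2271 0.0327] w 0.0278 F [-0.7 -0.  -1.2] yaw_y 162.39 zaxis [-0. -0. -1.]
shift units [-0.05   0.006 -0.043] mm [-1.5  0.2 -1.3]
turn units [ 0.    -0.001 -0.002]
```

View pics/e_side.png

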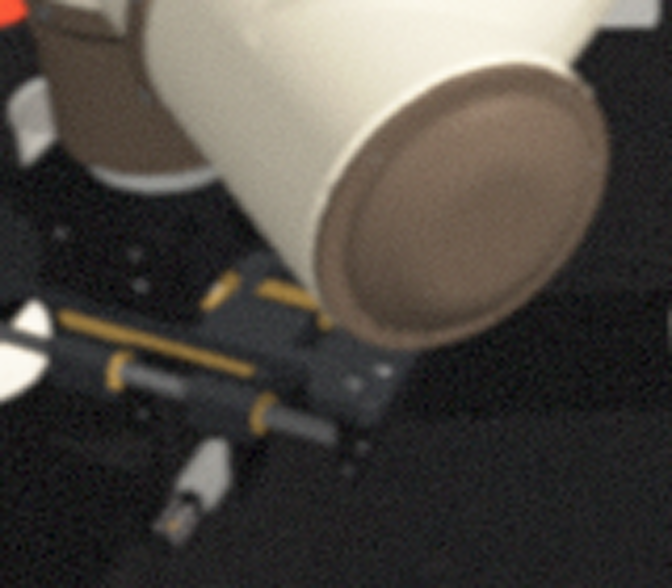

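```bash
python3 -m handwheel '[[[0,0,0],[0,0,0],0],[[0,0,0],[0,0,0],0],[[0,0,0],[0,0,0],0],[[0,0,0],[0,0,0],0],[[0,0,0],[0,0,0],0],[[0,0,0],[0,0,0],0]]'; python3 - <<'E'
from h import *
go([.5945,.2286,.034],162.4)
crop('side',130,190,290,330,4.2,'f_side.png')
E
```

```text
t: 7.27
ee_pos: [0.5943, 0.2271, 0.0328]
tool_rot: [0.0, -0.591, 0.807, -0.0]
contact_force: [0.7, -0.3, 0.7]
width: 0.0165
t 7.27 pos [0.5943 0.2271 0.0328] w 0.0165 F [ 0.7 -0.3  0.7] yaw_y 162.39 zaxis [ 0.  0. -1.]
shift units [-0.049  0.007 -0.041] mm [-1.5  0.2 -1.2]
turn units [-0.001  0.    -0.001]
```

View pics/f_side.png

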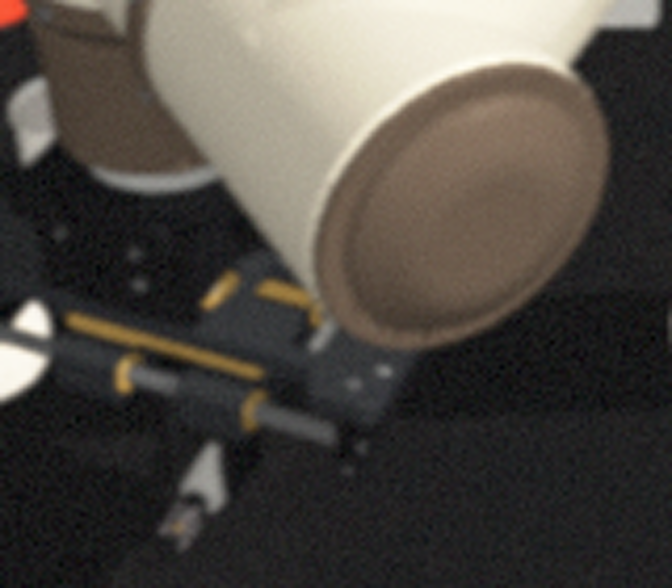

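```bash
python3 -m handwheel '[[[0,0,0],[0.15,0,0],0],[[0,0,0],[0.2,0,0],0],[[0,0,0],[0.2,0,0],0],[[0,0,0],[0.2,0,0],0],[[0,0,0],[0.2,0,0],0],[[0,0,0],[0.2,0,0],0],[[0,0,0],[0.2,0,0],0],[[0,0,0],[0.2,0,0],0],[[0,0,0],[0.2,0,0],0],[[0,0,0],[0.2,0,0],0],[[0,0,0],[0.15,0,0],0],[[0,0,0],[0.1,0,0],0],[[0,0,0],[0.1,0,0],0],[[0,0,0],[0,0,0],0],[[0,0,0],[0,0,0],0],[[0,0,0],[0,0,0],0],[[0,0,0],[0,0,0],0]]'; python3 - <<'E'
from h import *
go([.5945,.2286,.034],162.4)
crop('top',100,90,260,210,4.8,'g_top.png');crop('side',130,190,290,330,4.2,'g_side.png')
E
```

```text
t: 8.73
ee_pos: [0.5736, 0.1616, 0.0329]
tool_rot: [0.0, -0.591, 0.807, -0.0]
contact_force: [2.4, 2.6, 0.6]
width: 0.0164
t 8.73 pos [0.5736 0.1616 0.0329] w 0.0164 F [2.4 2.6 0.6] yaw_y 162.41 zaxis [ 0.  0. -1.]
shift units [-2.34   0.011 -0.038] mm [-70.2   0.3  -1.1]
turn units [-0.004  0.003  0.001]
```

View pics/g_top.png

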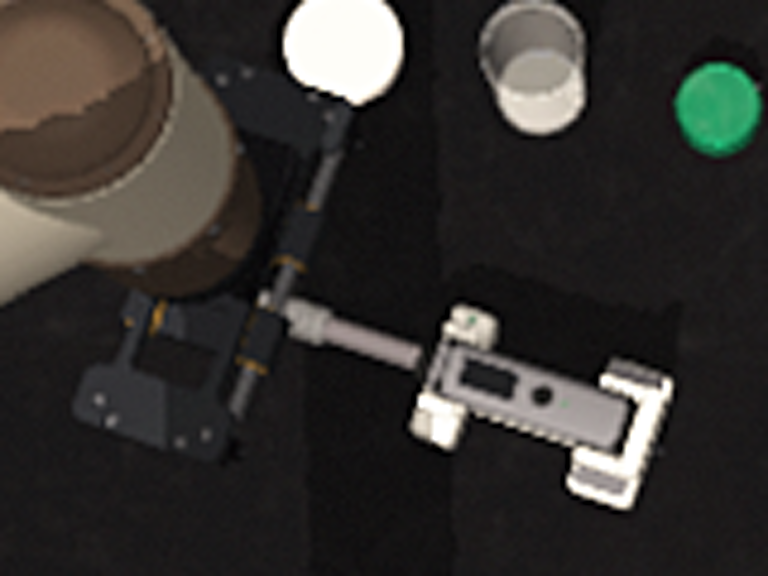

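View pics/g_side.png

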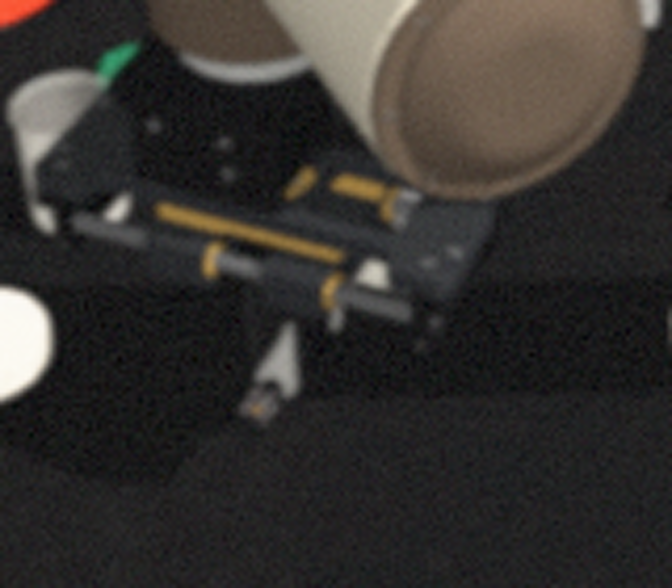

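```bash
python3 -m handwheel '[[[0,0,0],[0.15,0,0],0],[[0,0,0],[0.2,0,0],0],[[0,0,0],[0.2,0,0],0],[[0,0,0],[0.2,0,0],0],[[0,0,0],[0.2,0,0],0],[[0,0,0],[0.2,0,0],0],[[0,0,0],[0.2,0,0],0],[[0,0,0],[0.15,0,0],0],[[0,0,0],[0.1,0,0],0],[[0,0,0],[0.05,0,0],0],[[0,0,0],[0,0,0],0],[[0,0,0],[0,0,0],0]]'; python3 - <<'E'
from h import *
go([.557,.112,.034],162.4)
E
python3 -m handwheel '[[[0,0,0],[0.05,0,0],0],[[0,0,0],[0.05,0,0],0],[[0,0,0],[0,0,0],0]]'; python3 -m handwheel '[[[0,0,0],[0.05,0,0],0],[[0,0,0],[0.05,0,0],0],[[0,0,0],[0,0,0],0]]'
```

```text
t: 9.83
ee_pos: [0.5585, 0.1141, 0.0328]
tool_rot: [-0.0, -0.591, 0.807, -0.0]
contact_force: [1.7, 3.2, -0.9]
width: 0.0165
t 9.83 pos [0.5585 0.1141 0.0328] w 0.0165 F [ 1.7  3.2 -0.9] yaw_y 162.4 zaxis [ 0. -0. -1.]
shift units [ 0.082  0.027 -0.039] mm [ 2.5  0.8 -1.2]
turn units [-0.002 -0.002  0.   ]
t: 10.08
ee_pos: [0.5577, 0.1115, 0.0329]
tool_rot: [0.0, -0.591, 0.807, -0.0]
contact_force: [3.0, 4.2, -0.7]
width: 0.0166
t: 10.33
ee_pos: [0.5589, 0.1109, 0.0335]
tool_rot: [0.004, -0.591, 0.807, -0.0]
contact_force: [3.5, 10.3, -1.8]
width: 0.0168
```

```bash
python3 -m handwheel '[[[0,0,0],[0.05,0,0],0],[[0,0,0],[0.05,0,0],0],[[0,0,0],[0,0,0],0],[[0,0,0],[0,0,0],0]]'; python3 - <<'E'
from h import *
go([.557,.112,.034],162.4)
crop('top',100,90,260,210,4.8,'i_top.png');crop('side',130,190,290,330,4.2,'i_side.png')
E
```

```text
t: 10.67
ee_pos: [0.5598, 0.1104, 0.034]
tool_rot: [0.006, -0.591, 0.807, -0.0]
contact_force: [4.8, 15.2, -1.4]
width: 0.0171
t 10.67 pos [0.5598 0.1104 0.034 ] w 0.0171 F [ 4.8 15.2 -1.4] yaw_y 162.43 zaxis [ 0.01   0.007 -1.   ]
shift units [-0.023  0.104 -0.   ] mm [-0.7  3.1 -0. ]
turn units [-0.073  0.097  0.005]
```

View pics/i_top.png

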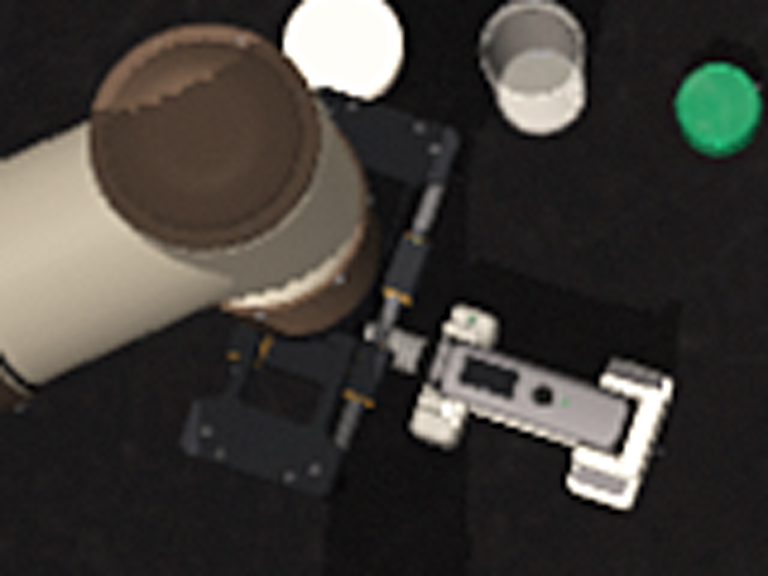

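View pics/i_side.png

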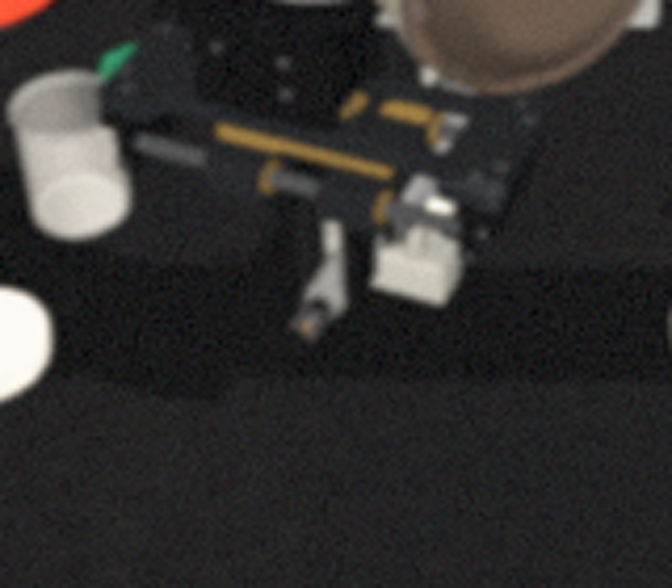

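```bash
python3 -m handwheel '[[[0,0,0],[-0.07,0,0],0],[[0,0,0],[-0.05,0,0],0],[[0,0,0],[0,0,0],0],[[0,0,0],[0,0,0],0.3],[[0,0,0],[0,0,0],0.5],[[0,0,0],[0,0,0],0.8],[[0,0,0],[0,0,0],1],[[0,0,0],[0,0,0],1],[[0,0,0],[0,0,0],1],[[0,0,0],[0,0,0],1],[[0,0,0],[0,0,0],1],[[0,0,0],[0,0,0],1],[[0,0,0],[0,0,0],1]]'; python3 - <<'E'
from h import *
go([.557,.112,.034],162.4)
E
```

```text
t: 11.85
ee_pos: [0.5567, 0.1089, 0.0327]
tool_rot: [-0.0, -0.59, 0.807, 0.0]
contact_force: [0.5, 0.4, 0.0]
width: 0.0754
t 11.85 pos [0.5567 0.1089 0.0327] w 0.0754 F [0.5 0.4 0. ] yaw_y 162.38 zaxis [-0. -0. -1.]
shift units [-0.101  0.021 -0.042] mm [-3.   0.6 -1.3]
turn units [ 0.001 -0.001 -0.003]
```

```bash
python3 -m handwheel '[[[0,0,0],[0,0,-0.3],1],[[0,0,0],[0,0,-0.6],1],[[0,0,0],[0,0,-0.8],1],[[0,0,0],[0,0,-0.8],1],[[0,0,0],[-0.6,0,-0.8],1],[[0,0,0],[-1,0,-0.8],1],[[0,0,0],[-1,0,0],1],[[0,0,0],[-1,0,0],1],[[0,0,0],[0,0,0],1],[[0,0,0],[0,0,0],1]]'; cat >> h.py <<'E'
def box(im,c,o,u,w,y0,y1,z,s,org,col):
    n=np.array([u[1],-u[0],0]);pts=[]
    for a,b in((-w/2,y0),(w/2,y0),(w/2,y1),(-w/2,y1)):
        P=o+n*a+u*b;P[2]=z;pts.append((proj(c,P)-org+.5)*s)
    cv2.polylines(im,[np.int32(pts)],True,col,1)
E
python3 - <<'E'
from h import *
a=np.radians(17.6);u=np.array([np.sin(a),np.cos(a),0]);hc=np.array([.527,.0165,.039])
for c,org,s,k in(('top',(150,120),7,(110,80)),('side',(180,190),7,(90,85))):
    im=env.grab_frame(c)[:,:,::-1][org[1]:org[1]+k[1],org[0]:org[0]+k[0]].copy()
    im=cv2.resize(im,None,fx=s,fy=s,interpolation=cv2.INTER_CUBIC)
    box(im,c,hc,u,.03,-.06,.06,.052,s,org,(0,255,0))
    box(im,c,hc,u,.02,.06,.086,.039,s,org,(0,255,255))
    box(im,c,hc,u,.018,.086,.112,.039,s,org,(0,0,255)); box(im,c,hc,u,.012,.112,.140,.039,s,org,(255,0,0))
    cv2.imwrite(f'pics/j_{c}.png',im)
    for n in("handle_centre","middle_collar","tip_collar","probe_sensor"):
        print(c,n,[(round(d['score'],2),np.round(d['at'],3).tolist()) for d in env.search_frame(n,c)[:2]])
E
```

```text
t: 12.68
ee_pos: [0.5893, 0.2132, 0.156]
tool_rot: [0.0, -0.591, 0.806, 0.0]
contact_force: [0.2, -0.9, -0.4]
width: 0.0869
top handle_centre [(0.86, [0.534, 0.038, 0.05]), (0.39, [0.558, 0.12, 0.046])]
top middle_collar [(0.5, [0.554, 0.111, 0.049])]
top tip_collar []
top probe_sensor []
side handle_centre [(0.76, [0.538, 0.06, 0.043]), (0.46, [0.561, 0.124, 0.047])]
side middle_collar [(0.53, [0.56, 0.112, 0.047])]
side tip_collar [(0.74, [0.556, 0.128, 0.045])]
side probe_sensor [(0.47, [0.568, 0.137, 0.046])]
```

View pics/j_top.png

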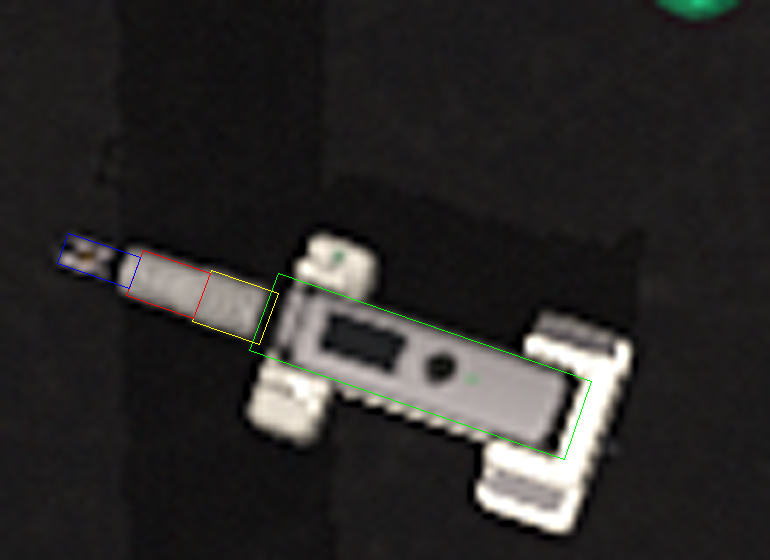

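View pics/j_side.png

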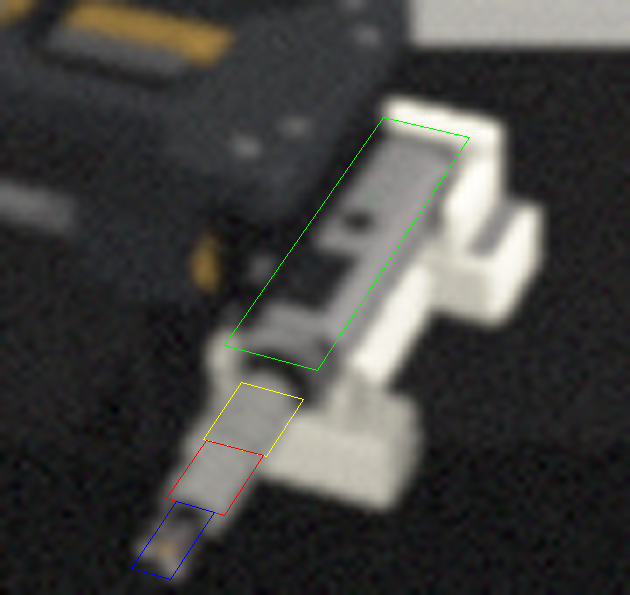

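```bash
python3 - <<'E'
from h import *
go([.5295,.027,.036],162.4)
E
```

```text
t 13.18 pos [0.5894 0.2115 0.1559] w 0.0868 F [-0.2 -0.1  0.2] yaw_y 162.36 zaxis [ 0. -0. -1.]
shift units [6.466 0.038 3.995] mm [194.    1.1 119.9]
turn units [-0.    -0.    -0.007]
```

```bash
python3 -m handwheel '[[[0,0,0],[0.8,0.04,0],1],[[0,0,0],[0.9,0,0],1],[[0,0,0],[0.9,0,0],1],[[0,0,0],[0.9,0,0],1],[[0,0,0],[0.9,0,0],1],[[0,0,0],[0.9,0,0],1],[[0,0,0],[0.7,0,0],1],[[0,0,0],[0.47,0,0],1],[[0,0,0],[0,0,0],1],[[0,0,0],[0,0,0],1],[[0,0,0],[0,0,0.6],1],[[0,0,0],[0,0,0.6],1],[[0,0,0],[0,0,0.6],1],[[0,0,0],[0,0,0.6],1],[[0,0,0],[0,0,0],1],[[0,0,0],[0,0,0],1]]'; python3 - <<'E'
from h import *
go([.5295,.027,.036],162.4)
crop('top',100,90,260,210,4.8,'k_top.png');crop('side',130,150,290,290,4.2,'k_side.png')
E
```

```text
t: 14.52
ee_pos: [0.5296, 0.0279, 0.0832]
tool_rot: [-0.001, -0.591, 0.807, 0.0]
contact_force: [0.0, 0.2, 0.7]
width: 0.0871
t 14.52 pos [0.5296 0.0279 0.0832] w 0.0871 F [0.  0.2 0.7] yaw_y 162.47 zaxis [-0.002 -0.001 -1.   ]
shift units [ 0.029 -0.007  1.572] mm [ 0.9 -0.2 47.2]
turn units [ 0.012 -0.013  0.011]
```

View pics/k_side.png

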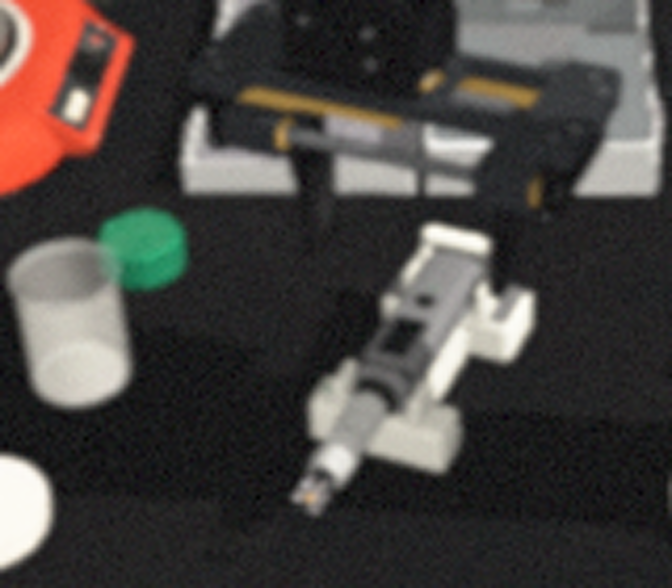

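View pics/k_top.png

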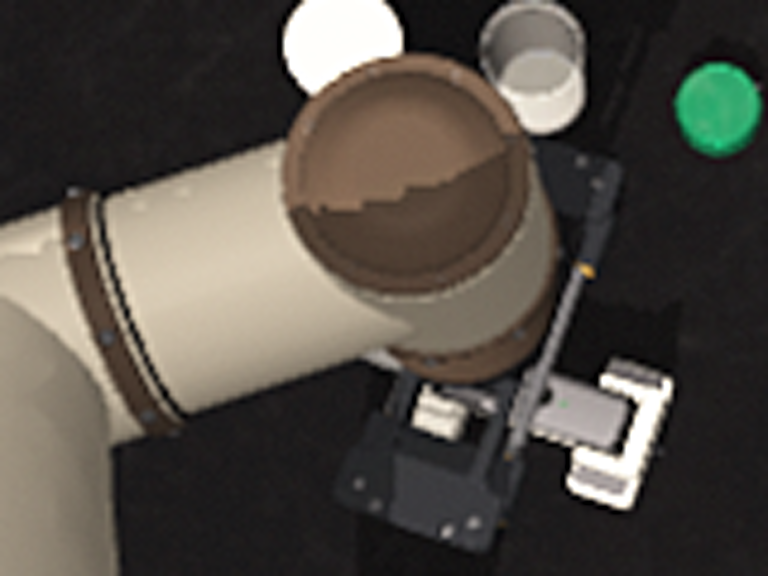

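```bash
python3 -m handwheel '[[[0,0,0],[0,0,0.4],1],[[0,0,0],[0,0,0.4],1],[[0,0,0],[0,0,0.4],1],[[0,0,0],[0,0,0.37],1],[[0,0,0],[0,0,0],1],[[0,0,0],[0,0,0],0.3],[[0,0,0],[0,0,0],0.3],[[0,0,0],[0,0,0],0.3],[[0,0,0],[0,0,0],0.2],[[0,0,0],[0,0,0],0.2],[[0,0,0],[0,0,0],0],[[0,0,0],[0,0,0],0],[[0,0,0],[0,0,0],0],[[0,0,0],[0,0,0],0]]'; python3 - <<'E'
from h import *
go([.5295,.027,.036],162.4)
E
```

```text
t: 15.78
ee_pos: [0.5296, 0.0273, 0.0367]
tool_rot: [0.0, -0.591, 0.807, -0.0]
contact_force: [3.7, -1.2, -0.9]
width: 0.0345
t 15.78 pos [0.5296 0.0273 0.0367] w 0.0345 F [ 3.7 -1.2 -0.9] yaw_y 162.39 zaxis [ 0. -0. -1.]
shift units [0.01  0.001 0.023] mm [0.3 0.  0.7]
turn units [-0.002  0.001 -0.002]
```

```bash
python3 -m handwheel '[[[0,0,0],[0,0,0],0],[[0,0,0],[0,0,0],0],[[0,0,0],[0,0,0],0],[[0,0,0],[0,0,0],0],[[0,0,0],[0,0,0],0]]'; python3 -m handwheel '[[[0,0,0],[0,0,-0.1],0],[[0,0,0],[0,0,-0.2],0],[[0,0,0],[0,0,-0.4],0],[[0,0,0],[0,0,-0.4],0],[[0,0,0],[0,0,-0.5],0],[[0,0,0],[0,0,-0.5],0],[[0,0,0],[0,0,-0.5],0],[[0,0,0],[0,0,-0.4],0],[[0,0,0],[0,0,-0.2],0],[[0,0,0],[0,0,0],0],[[0,0,0],[0,0,0],0],[[0,0,0],[0,0,0],0]]'; python3 - <<'E'
from h import *
# grasp offset 10mm ahead of handle centre
go([.4827-.0005,-.3307+.0100,.028],183.0)
crop('side',130,110,310,290,3.3,'l_side.png')
E
```

```text
t: 16.2
ee_pos: [0.5305, 0.0273, 0.0369]
tool_rot: [0.001, -0.591, 0.807, -0.0]
contact_force: [4.2, -3.1, -0.7]
width: 0.0296
t: 17.2
ee_pos: [0.5282, 0.0272, 0.1313]
tool_rot: [-0.001, -0.59, 0.807, 0.001]
contact_force: [0.5, 0.6, -3.0]
width: 0.0296
t 17.2 pos [0.5282 0.0272 0.1313] w 0.0296 F [ 0.5  0.6 -3. ] yaw_y 162.37 zaxis [-0.003 -0.    -1.   ]
shift units [11.51  -2.062  3.453] mm [345.3 -61.8 103.6]
turn units [ 0.031 -0.008 -3.439]
```

View pics/l_side.png

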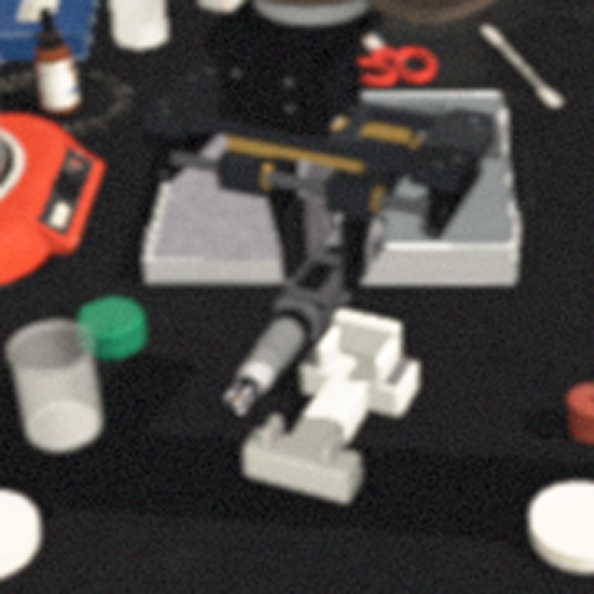

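```bash
python3 -m handwheel '[[[0,0,-0.3],[0,0,0],0],[[0,0,-0.6],[0,0,0],0],[[0,0,-0.7],[0,0,0],0],[[0,0,-0.7],[0,0,0],0],[[0,0,-0.6],[0,0,0],0],[[0,0,-0.4],[0,0,0],0],[[0,0,-0.14],[0,0,0],0],[[0,0,0],[0,0,0],0],[[0,0,0],[0,0,0],0]]'; python3 - <<'E'
from h import *
go([.4827-.0005,-.3307+.0100,.028],183.0)
E
```

```text
t: 18.0
ee_pos: [0.5292, 0.0272, 0.1321]
tool_rot: [0.0, 0.725, -0.689, -0.0]
contact_force: [-0.1, 0.2, -2.6]
width: 0.0295
t 18.0 pos [0.5292 0.0272 0.1321] w 0.0295 F [-0.1  0.2 -2.6] yaw_y -177.03 zaxis [-0.001 -0.    -1.   ]
shift units [11.501  2.162  3.475] mm [345.   64.9 104.3]
turn units [ 0.011 -0.002 -0.005]
```

```bash
python3 -m handwheel '[[[0,0,0],[0.2,0.04,0],0],[[0,0,0],[0.4,0.08,0],0],[[0,0,0],[0.6,0.12,0],0],[[0,0,0],[0.7,0.13,0],0],[[0,0,0],[0.8,0.15,0],0],[[0,0,0],[0.8,0.15,0],0],[[0,0,0],[0.8,0.15,0],0],[[0,0,0],[0.8,0.15,0],0],[[0,0,0],[0.8,0.15,0],0],[[0,0,0],[0.8,0.15,0],0],[[0,0,0],[0.8,0.15,0],0],[[0,0,0],[0.8,0.15,0],0],[[0,0,0],[0.8,0.15,0],0],[[0,0,0],[0.8,0.15,0],0],[[0,0,0],[0.7,0.13,0],0],[[0,0,0],[0.5,0.09,0],0],[[0,0,0],[0.2,0.04,0],0],[[0,0,0],[0,0,0],0],[[0,0,0],[0,0,0],0],[[0,0,0],[0,0,0],0]]'; python3 - <<'E'
from h import *
go([.4827-.0005,-.3307+.0100,.028],183.0)
crop('top',255,90,405,240,4,'m_top.png');crop('side',150,70,300,210,4.2,'m_side.png')
E
```

```text
t: 19.67
ee_pos: [0.4834, -0.314, 0.1326]
tool_rot: [-0.0, 0.726, -0.688, -0.0]
contact_force: [0.2, -0.0, -1.9]
width: 0.0299
t 19.67 pos [ 0.4834 -0.314   0.1326] w 0.0299 F [ 0.2 -0.  -1.9] yaw_y -176.96 zaxis [-0.  0. -1.]
shift units [0.221 0.051 3.487] mm [  6.6   1.5 104.6]
turn units [0.002 0.004 0.007]
```

View pics/m_side.png

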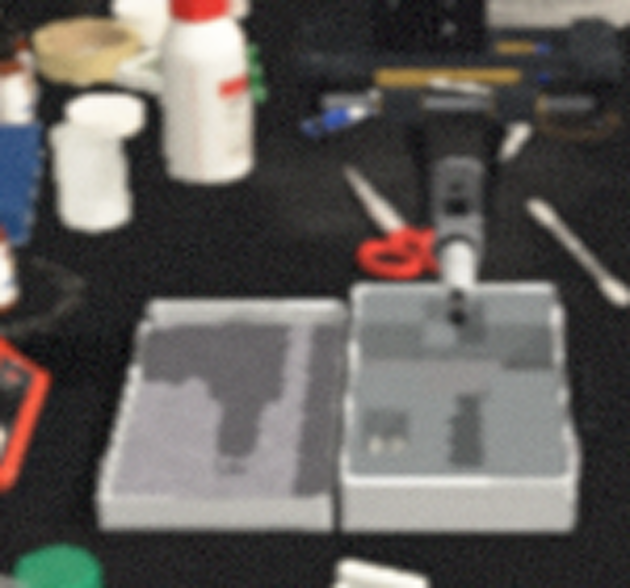

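View pics/m_top.png

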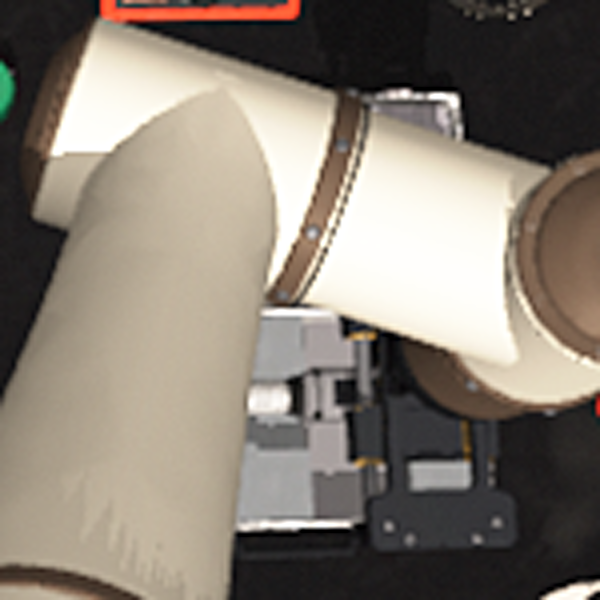

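```bash
python3 - <<'E'
from h import *
ub=np.array([-.0523,.9986,0]);s=env.state();t=np.array(s['ee_pos'])
hc=t-ub*.0100
z=t[2]+.0023
for c,org,sc,k in(('side',(230,85),8,(70,70)),('top',(300,155),8,(70,60))):
    im=env.grab_frame(c)[:,:,::-1][org[1]:org[1]+k[1],org[0]:org[0]+k[0]].copy()
    im=cv2.resize(im,None,fx=sc,fy=sc,interpolation=cv2.INTER_CUBIC)
    box(im,c,hc,ub,.03,-.06,.06,z+.013,sc,org,(0,255,0))
    box(im,c,hc,ub,.02,.06,.086,z,sc,org,(0,255,255))
    box(im,c,hc,ub,.018,.086,.112,z,sc,org,(0,0,255)); box(im,c,hc,ub,.012,.112,.140,z,sc,org,(255,0,0))
    cv2.imwrite(f'pics/n_{c}.png',im)
go([.4827-.0005,-.3307+.0100,.028],183.0)
E
```

```text
t 19.87 pos [ 0.4838 -0.3139  0.1328] w 0.0293 F [ 0.6  0.2 -1.9] yaw_y -176.9 zaxis [ 0.  0. -1.]
shift units [0.225 0.067 3.493] mm [  6.7   2.  104.8]
turn units [-0.001  0.     0.016]
```

View pics/n_side.png

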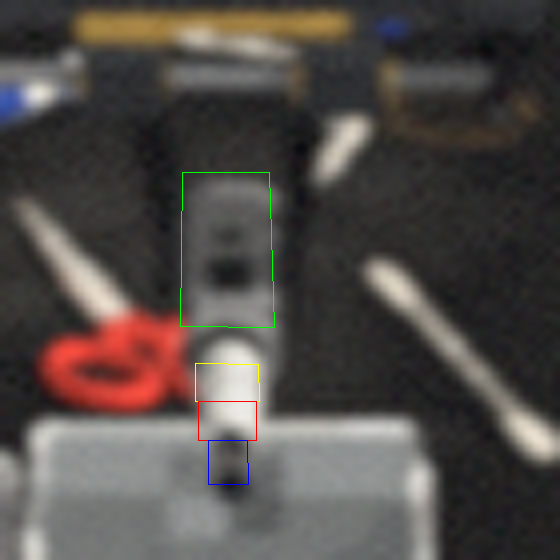

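View pics/n_top.png

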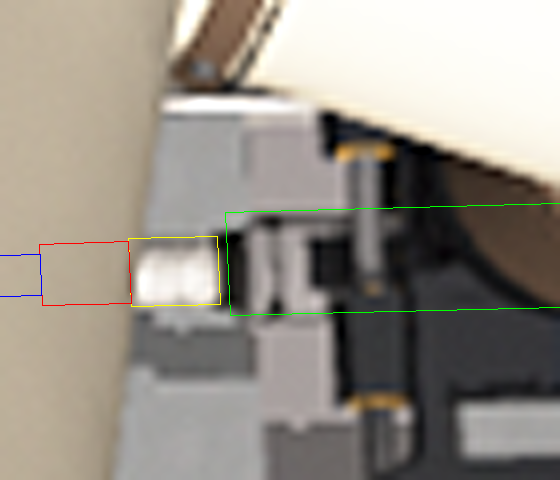

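```bash
python3 -m handwheel '[[[0,0,0],[0.12,0.02,0],0],[[0,0,0],[0.12,0,0],0],[[0,0,0],[0,0,0.3],0],[[0,0,0],[0,0,0.5],0],[[0,0,0],[0,0,0.5],0],[[0,0,0],[0,0,0.4],0],[[0,0,0],[0,0,0.3],0],[[0,0,0],[0,0,0.2],0],[[0,0,0],[0,0,0],0],[[0,0,0],[0,0,0],0],[[0,0,0],[0,0,0],0]]'; python3 - <<'E'
from h import *
go([.4827-.0005,-.3307+.0100,.028],183.0)
ub=np.array([-.0523,.9986,0]);bc=np.array([.4827,-.3307,.034]);s=env.state();t=np.array(s['ee_pos']);hc=t-ub*.01;z=t[2]+.0023
for c,org,sc,k in(('side',(225,110),8,(70,70)),('top',(280,155),6,(100,80))):
    im=env.grab_frame(c)[:,:,::-1][org[1]:org[1]+k[1],org[0]:org[0]+k[0]].copy()
    im=cv2.resize(im,None,fx=sc,fy=sc,interpolation=cv2.INTER_CUBIC)
    box(im,c,bc,ub,.042,-.066,.066,.034,sc,org,(0,255,0))
    box(im,c,bc,ub,.032,.066,.148,.034,sc,org,(0,0,255))
    box(im,c,hc,ub,.02,.06,.086,z,sc,org,(0,255,255)); box(im,c,hc,ub,.012,.112,.140,z,sc,org,(255,0,0))
    cv2.imwrite(f'pics/p_{c}.png',im)
E
```

```text
t: 20.78
ee_pos: [0.4841, -0.3221, 0.0673]
tool_rot: [-0.0, 0.726, -0.688, 0.001]
contact_force: [-0.3, -0.0, -2.8]
width: 0.0296
t 20.78 pos [ 0.4841 -0.3221  0.0673] w 0.0296 F [-0.3 -0.  -2.8] yaw_y -176.96 zaxis [ 0.001 -0.001 -1.   ]
shift units [-0.052  0.061  1.311] mm [-1.6  1.8 39.3]
turn units [-0.013 -0.008  0.007]
```

View pics/p_side.png

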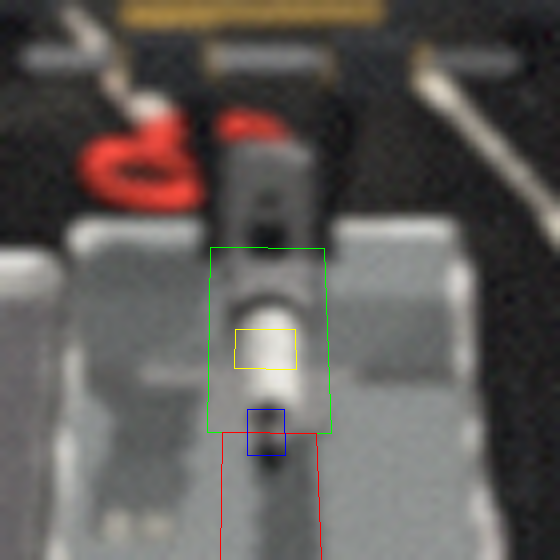

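View pics/p_top.png

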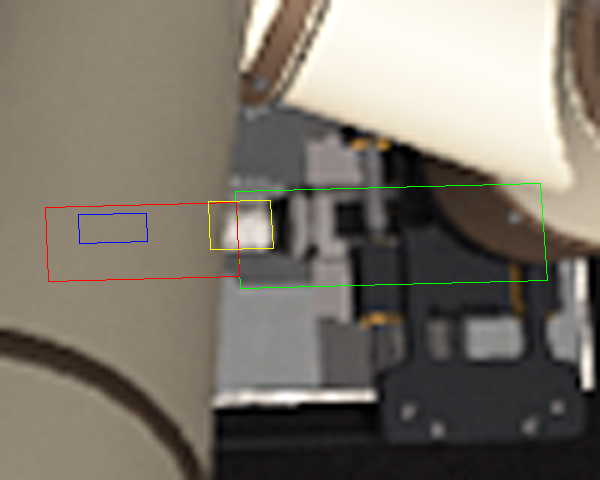

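```bash
python3 -m handwheel '[[[0,0,0],[-0.03,0.04,0.2],0],[[0,0,0],[0,0,0.2],0],[[0,0,0],[0,0,0.2],0],[[0,0,0],[0,0,0.2],0],[[0,0,0],[0,0,0.15],0],[[0,0,0],[0,0,0.1],0],[[0,0,0],[0,0,0.1],0],[[0,0,0],[0,0,0],0],[[0,0,0],[0,0,0],0],[[0,0,0],[0,0,0],0]]'; python3 - <<'E'
from h import *
go([.4827-.0005,-.3307+.0100,.028],183.0)
E
```

```text
t: 21.72
ee_pos: [0.4824, -0.3211, 0.0324]
tool_rot: [-0.0, 0.726, -0.688, 0.0]
contact_force: [-0.3, 0.2, -2.7]
width: 0.03
t 21.72 pos [ 0.4824 -0.3211  0.0324] w 0.03 F [-0.3  0.2 -2.7] yaw_y -176.97 zaxis [ 0.001 -0.    -1.   ]
shift units [-0.014  0.006  0.146] mm [-0.4  0.2  4.4]
turn units [-0.005 -0.003  0.006]
```

```bash
python3 -m handwheel '[[[0,0,0],[0,0,0.05],0],[[0,0,0],[0,0,0.05],0],[[0,0,0],[0,0,0],0],[[0,0,0],[0,0,0],0]]';python3 -m handwheel '[[[0,0,0],[0,0,0.05],0],[[0,0,0],[0,0,0.03],0],[[0,0,0],[0,0,0],0],[[0,0,0],[0,0,0],0]]'; python3 - <<'E'
from h import *
go([.4827-.0005,-.3307+.0100,.028],183.0)
crop('side',200,110,300,210,6,'q_side.png')
E
```

```text
t: 22.05
ee_pos: [0.4821, -0.321, 0.0291]
tool_rot: [0.0, 0.726, -0.688, -0.0]
contact_force: [-0.6, 0.4, -2.9]
width: 0.0293
t: 22.38
ee_pos: [0.4823, -0.321, 0.0269]
tool_rot: [-0.0, 0.726, -0.688, 0.0]
contact_force: [0.9, -0.3, -0.9]
width: 0.0293
t 22.38 pos [ 0.4823 -0.321   0.0269] w 0.0293 F [ 0.9 -0.3 -0.9] yaw_y -176.97 zaxis [ 0. -0. -1.]
shift units [-0.01   0.001 -0.037] mm [-0.3  0.  -1.1]
turn units [-0.001 -0.001  0.006]
```

View pics/q_side.png

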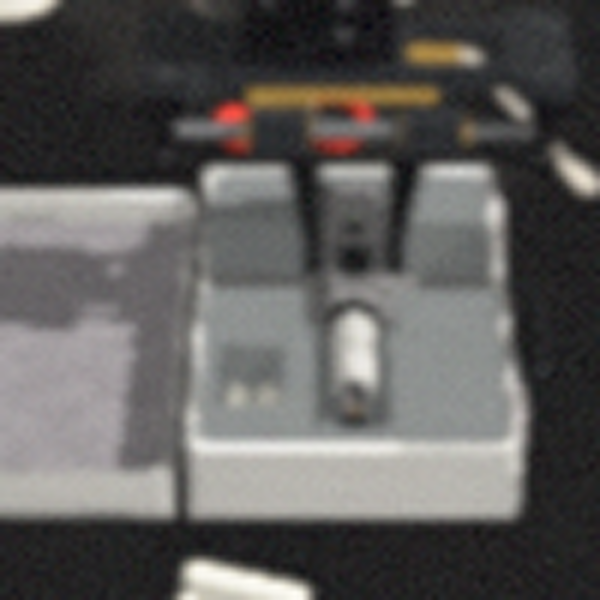

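```bash
python3 -m handwheel '[[[0,0,0],[0,0,0],0.45],[[0,0,0],[0,0,0],0.6],[[0,0,0],[0,0,0],0.75],[[0,0,0],[0,0,0],0.75],[[0,0,0],[0,0,0],0.8],[[0,0,0],[0,0,0],0.8],[[0,0,0],[0,0,0],0.8],[[0,0,0],[0,0,0],0.8],[[0,0,0],[0,0,0],0.8],[[0,0,0],[0,0,0],0.8]]'; python3 -m handwheel '[[[0,0,0],[0,0,-0.2],0.8],[[0,0,0],[0,0,-0.4],0.8],[[0,0,0],[0,0,-0.5],0.8],[[0,0,0],[0,0,-0.8],0.8],[[0,0,0],[0,0,-0.8],0.8],[[0,0,0],[0,0,-0.8],0.8],[[0,0,0],[0,0,-0.8],0.8],[[0,0,0],[0.8,0,-0.8],0.8],[[0,0,0],[0.8,0,-0.5],0.8],[[0,0,0],[0.8,0,0],0.8],[[0,0,0],[0.8,0,0],0.8],[[0,0,0],[0.8,0,0],0.8],[[0,0,0],[0.8,0,0],0.8],[[0,0,0],[0.8,0,0],0.8],[[0,0,0],[0.4,0,0],0.8],[[0,0,0],[0,0,0],0.8],[[0,0,0],[0,0,0],0.8],[[0,0,0],[0,0,0],0.8],[[0,0,0],[0,0,0],0.8]]'; python3 - <<'E'
from h import *
go([.4822,-.3207,.028],183.0)
ub=np.array([-.0523,.9986,0]);bc=np.array([.4827,-.3307,.029])
for c,org,sc,k in(('side',(200,110),6,(100,100)),('top',(265,105),4.5,(125,130))):
    im=env.grab_frame(c)[:,:,::-1][org[1]:org[1]+k[1],org[0]:org[0]+k[0]].copy()
    im=cv2.resize(im,None,fx=sc,fy=sc,interpolation=cv2.INTER_CUBIC)
    box(im,c,bc,ub,.03,-.06,.06,.042,sc,org,(0,255,0))
    box(im,c,bc,ub,.02,.06,.112,.029,sc,org,(0,255,255)); box(im,c,bc,ub,.012,.112,.140,.029,sc,org,(255,0,0))
    cv2.imwrite(f'pics/r_{c}.png',im)
    for n in("handle_centre","middle_collar","tip_collar","probe_sensor"):
        print(c,n,[(round(d['score'],2),np.round(d['at'],3).tolist()) for d in env.search_frame(n,c)[:2]])
E
```

```text
t: 23.27
ee_pos: [0.4822, -0.321, 0.0267]
tool_rot: [-0.0, 0.726, -0.688, -0.0]
contact_force: [-0.3, 1.1, 0.1]
width: 0.0691
t: 24.85
ee_pos: [0.4918, -0.4998, 0.1952]
tool_rot: [-0.0, 0.726, -0.688, 0.0]
contact_force: [-0.3, 0.1, -0.5]
width: 0.0697
t 24.85 pos [ 0.4918 -0.4998  0.1952] w 0.0697 F [-0.3  0.1 -0.5] yaw_y -176.91 zaxis [ 0.  0. -1.]
shift units [-5.978e+00 -1.000e-03  5.574e+00] mm [-179.3   -0.   167.2]
turn units [-0.002  0.     0.014]
side handle_centre [(0.68, [0.482, -0.29, 0.039]), (0.24, [0.476, -0.22, 0.034])]
side middle_collar [(0.61, [0.481, -0.23, 0.037])]
side tip_collar [(0.22, [0.558, -0.252, 0.012])]
side probe_sensor []
top handle_centre [(0.75, [0.482, -0.291, 0.042]), (0.16, [0.475, -0.218, 0.031])]
top middle_collar [(0.56, [0.475, -0.235, 0.036])]
top tip_collar []
top probe_sensor []
```

View pics/r_side.png

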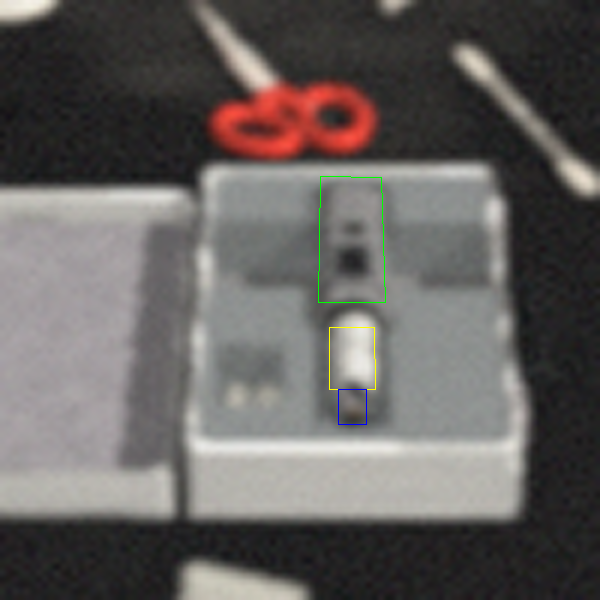

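View pics/r_top.png

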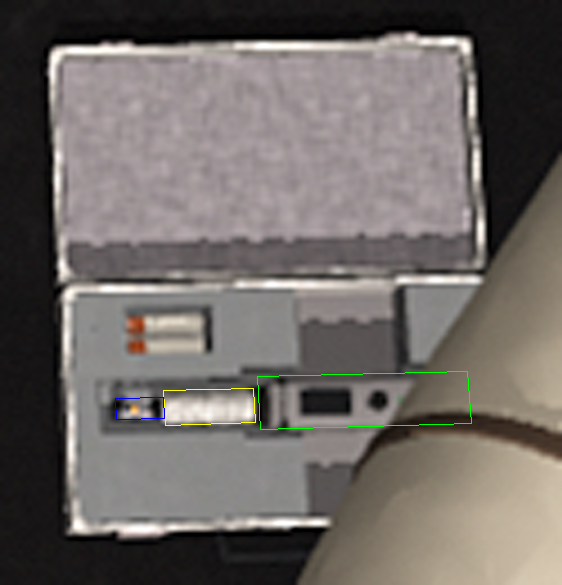

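```bash
python3 -c "
from cell import env
print(env.finish_job())"
```

```text
the job is handed in; nothing more can be done
None
```

I pushed the shaft home, laid the collapsed probe in its bed and handed the job in at about 25 s of the 58 s allowed. No verdict was reported back.

- **Shaft:** I gripped the tip collar and drew it towards the handle. The inner section went home first; the middle collar had moved only about 9 mm by then. I then pushed both sections home, with the axial force rising to about 16 N at the stop. The camera overlay afterwards showed the fully collapsed layout within about 2 mm.
- **Placing:** I lifted the probe by the handle, turned it about 20° and lowered it into the bed until the force showed it touching down. Then I released it and withdrew.
- **Last checks:**
  - In both views the probe's outline matched its place in the bed within about 2–3 mm. It lay right side up with the sensor in the narrow end. The arm hid the rear of the handle in the top view, but the side view showed all of it.
  - The tool was well clear and the force reading was about zero.
- **What disagreed or was not confirmed:**
  - The networks found neither the sensor nor (reliably) the tip collar in the final pictures, so those rest on the overlays alone.
  - During the carry the nose drooped by about 0.03 rad, and the grip was 1–2 mm off centre. Neither showed once the probe was in the bed.
  - The force on the sensor cage could not be measured directly, but no picture showed anything touching it.

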